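# Zero the reader and hold a cheese sample tube in its V-block

## Robot

A 7-joint arm with a two-finger parallel gripper is mounted at the origin on the work surface. World frame = base frame: x ahead of the robot, y to its left, z up, the work surface at z = 0. Lengths are in m, angles in rad, forces in N, time in s.
With the tool pointing down it reaches from about 0.425 to 0.925 m from the base axis. Payload 6.8 kg.
Tool frame: the origin (TCP) lies midway between the tips of the shut fingers; the grasp point (between the pads) lies 19 mm behind it; x points along the fingers, y is the direction in which the jaws open and shut, and the axes are right-handed (so a half turn about x gives the same grasp; the last joint's range is limited). The gripper opens to 85 mm and grips with 20 to 120 N. Pads are 22 mm wide; open, the fingers measure 114 mm over their backs; the gripper's body (76 mm by 85 mm) begins 54 mm behind the grasp point. The pads swing forward as they close: fully open they stand 13 mm farther back than shut.
Start: joints at [-1.314, 0.477, 0.022, 1.555, -0.011, 1.109, -0.083], TCP at [0.241, 0.631, 0.231] pointing down, gripper open.
Joint ranges: [-2.96, 2.96], [-0.34, 2.1], [-1.41, 1.46], [0.24, 2.44], [-1.37, 4.51], [0.17, 1.92], [-2.96, 2.96]. Speed limits (rad/s): [2.39, 2.39, 3.14, 3.14, 3.14, 3.14, 3.14].

## Interface

Orientations are given as a rotation vector (axis times angle).
In Python, from bench import r, viewer, nets gives the robot as it stands.
- The arm moves only by the shell command python3 -m pendant 'ROWS' [FORCE]. ROWS is JSON, one flat list of numbers, 5 for each row, row after row: the finger opening in mm, from 0 to 85.4, then the shift along the tool's x, y, z in mm, then the turn about the tool's x in rad. A call has 1 to 20 rows; each row shifts and turns the commanded pose from where the row before left it, along the tool's axes as they then stand; what a row does not reach is not made up. A row lasts 1/8 s, in which the tool goes at most 62.5 mm and 10.7 degrees, less where a joint would pass 70% of its speed; a pose out of reach is approached as far as the arm can. A call with a gripper value outside its range is refused whole. The fingers move at their own pace and stop on an object; FORCE is the grip in N (left out, the last holds). Time passes only in rows, so rows that do not move let the fingers close. It gives the time, the measured TCP pose, the force and the opening at its end, in the units of the state.
- r.get_obs(): the state, without advancing time (a new reading comes with each control period).
- viewer.grab_frame(name): name is "scene" or "top" or "wrist"; returns (picture, depth): 480x640x3 uint8, red, green, blue; 480x640 float32, m along the optical axis (not along the pixel's ray), 0 where there is no reading.
- viewer.calibration(name): a dict with "mtx" (3x3 intrinsics, pixels), "distortion" ([k1, k2, p1, p2, k3] as OpenCV has them; the pictures are not rectified), "world_to_cam" (4x4, takes a point from world to camera coordinates). Camera axes: x right, y up, looking along -z (the intrinsics and any distortion apply to the point x, -y, -z); pixel columns grow to the right and rows downward; lengths in m; the calibration is good to about 2 mm. A picture is of the moment at which its call begins: read the wrist's pose just before it. calibration takes no time and is no camera call; for the wrist camera it gives the pose at the moment of the call.
- r.hand_in(): hands the job in, once; it reports no verdict.
Trained networks look in the newest picture that a camera, given by its name, has taken for a name from the list of things; names that differ only in an ending like _2 or _b are one class to them, and where a whole thing is asked for, a point or a joint stands for the part that bears it (a point fixed in the world has none). Each returns a list of dicts, best first, with "score" (0 to 1); they miss things now and then, are a little off and sometimes report something else, mostly with a low value. They report only what shows in the picture. A call takes as long as a camera call. They do not tell look-alikes from the thing itself.
- nets.look_for(name, camera): "location" ([x, y, z] in m, in world coordinates, good to about 4 mm: the middle of the surface that is visible of it).
- nets.silhouettes(name, camera): "mask" (480x640 bool, what is visible of it).
The state is a dict: "clock": time; "joints": joint angles; "qvel": joint speeds; "tau": joint torques, N m; "tcp_pos": TCP position; "orientation": TCP orientation; "contact_force": force on the tool from outside, world axes, zero at the start; "moment": the same for the moment, N m; "grip_width": finger opening in m.
Only numpy, scipy, OpenCV 4.12 (cv2) and the standard library are available. Lean on these libraries where they do the work, as an engineer would, in place of code of your own. Each camera call takes 0.05 s, during which the arm holds its last target. There are 200 camera calls.

## Task

On the quality bench of the cheese ripening room, first press the reader's blue zero plunger all the way down to its stop, hold it there for half a second and let it come back up. Then take the sample tube with the blue end caps from its rest and seat it lengthwise in the reader's steel V-block, sticking out equally at both ends, and keep it pressed firmly down onto both faces of the V with a push of about 10 N: the program finishes while the robot is still pressing the tube there. Leave the red-capped tube, the two cheeses and the jar where they are.

Things in the scene. Friction and masses are not known exactly. Their poses are not given: they have to be found in the camera images.
- reader: Bench reader, fixed: white base 130 mm (its x) by 200 mm (its y, from -45 to +155 mm) and 22 mm high. Origin on the table directly under the middle of the V-block; its x axis runs along the V groove, y towards the plunger, z up. The V-block stands in the middle of a 94 x 56 mm steel foot whose top is 28 mm above the table
- v_seat (a point): Where the centre of a fully seated tube lies: 87.4 mm above the table, over the middle of the V-block, 35.4 mm above the bottom of the V. Axes as the reader's: x along the groove. The V-block is 70 mm long; its faces slope 45 degrees each. It is 43 mm wide over all, narrower than the tube, so fingers at the sides of the tube pass down beside it. A tube held off-centre bears on one face only
- v_left: Steel face of the V on the plunger's side (reader +y), fixed to the reader, 70 mm long, 20 mm wide in plan, rising from the bottom of the V at 52 mm to the rim at 71 mm above the table. Its origin and axes are those of reader
- v_right: The same, the other face of the V (reader -y). Its origin and axes are those of reader
- plunger_top (a point): Middle of the top of the blue plunger head: a disc 36 mm across and 12 mm thick, 115 mm from the V-block's middle along the reader's +y; 76 mm above the table when up. It moves straight down as it is pressed
- plunger (a joint): How far the plunger is pressed, in m: 0 up, 0.012 at its stop. A spring returns it; it takes about 2 N to start it moving and 7 N to keep it at the stop
- blue_tube: The tube to measure: rigid, golden yellow with a blue cap at each end, 50 mm in diameter, 110 mm long, 0.14 to 0.27 kg. Origin at its centre; its x axis runs along the tube. It lies level in a rest, its centre 45 mm above the table. The rest's V is 37 mm wide, narrower than the tube, on a white plate 80 x 70 mm, 8 mm high. The two rests are alike; either tube may lie in either
- red_tube: Bystander: a tube of the same size, white with dark specks and red caps, lying in the other rest. Origin and axes as for the blue tube
- herb_cheese: Bystander: small round white cheese with dark specks, 84 mm across, 40 mm high, standing on the table; origin at the centre of its underside
- yellow_cheese: Bystander: small round yellow cheese, 84 mm across, 40 mm high, on the table; origin at the centre of its underside
- jar: Bystander: closed jar, 68 mm across, 85 mm high, on the table; origin at the centre of its underside
There are look-alikes about, which are no part of the job. What is meant by the reader is not yellow, and is the larger of those in its own colour.

How it is judged:
On the way, in this order (a step that is already met when the one before it is completed fails the run):
1. the zero plunger is pressed down to its stop (value of joint plunger above 0.0105 m), for 0.3 s.
2. the plunger is let up again (value of joint plunger below 0.002 m), for 0.1 s.
3. the blue tube is seated in the V-block (x of blue_tube in the frame of v_seat between -0.012 and 0.012 m and y of blue_tube in the frame of v_seat between -0.003 and 0.003 m and z of blue_tube in the frame of v_seat between -0.004 and 0.003 m and angle between the x axis of blue_tube and the x axis of v_seat, either way round below 0.06 rad and contact force between blue_tube and v_left above 0.3 N and contact force between blue_tube and v_right above 0.3 N), for 0.2 s.
At the end, for the whole second after the job is handed in: The blue-capped tube lies in the V-block (within 12 mm of the middle lengthwise, 3 mm sideways, 3 mm high or 4 mm low, 0.06 rad in direction), at rest, pressed by the robot's fingers with more than 2.5 N and less than 40 N on each of the two faces, and the plunger is up (x of blue_tube in the frame of v_seat between -0.012 and 0.012 m and y of blue_tube in the frame of v_seat between -0.003 and 0.003 m and z of blue_tube in the frame of v_seat between -0.004 and 0.003 m and angle between the x axis of blue_tube and the x axis of v_seat, either way round below 0.06 rad and contact force between blue_tube and v_left between 2.5 and 40 N and contact force between blue_tube and v_right between 2.5 and 40 N and contact force between the fingers and blue_tube above 1 N and linear speed of blue_tube below 0.02 m/s and value of joint plunger below 0.002 m); the arm keeps its last pose, push and grip.
It fails at once if the red-capped tube is moved more than 15 mm (distance of red_tube from where it was at the start of the episode above 0.015 m).
It fails at once if the herb cheese is moved more than 15 mm (distance of herb_cheese from where it was at the start of the episode above 0.015 m).
It fails at once if the yellow cheese is moved more than 15 mm (distance of yellow_cheese from where it was at the start of the episode above 0.015 m).
It fails at once if the jar is moved more than 15 mm (distance of jar from where it was at the start of the episode above 0.015 m).
It also fails if it takes over 64 s, if anything falls off the work surface, if the arm or the gripper's body presses on something with over 40 N, if the wrist force passes 120 N, or if a joint passes its speed limit or range.

## Working session

There is one attempt and no reset: what is moved stays moved. The work goes in short steps, Python scripts to look and compute and a shell command to move; the robot and the scene stay as the last step left them, time stands still between calls to the robot, and variables do not carry over. Pictures are saved under pics/ and viewed, about 8 in all and at most 12, crops included, and the job is handed in when it is done.

```bash
mkdir -p pics; ls; python3 - <<'E'
from bench import r, viewer, nets
import cv2,numpy as np
print(r.get_obs())
ims=[]
for c in ("scene","top"):
    p,d=viewer.grab_frame(c); ims.append(p); np.savez(f"{c}.npz",p=p,d=d)
    cv2.imwrite(f"pics/{c}0.png",p[:,:,::-1])
    for n in ("reader","blue_tube","red_tube","v_left","plunger_top","herb_cheese","yellow_cheese","jar"):
        print(c,n,[(np.round(q["location"],3).tolist(),round(q["score"],2)) for q in nets.look_for(n,c)])
    k=viewer.calibration(c); print(c,np.round(k["mtx"],1).tolist(),k["distortion"],np.round(k["world_to_cam"],3).tolist())
E
```

```text
pics
{'clock': 0.0, 'joints': array([-1.31412844,  0.47781561,  0.02235739,  1.55648145, -0.01149195,
        1.1092979 , -0.08310674]), 'qvel': array([ 0.00016685, -0.00014138, -0.00094169,  0.00127252, -0.00111456,
        0.00054376,  0.00033201]), 'tau': array([-7.37065384e-04, -5.96452081e+01,  1.60771105e+00, -2.81202382e+01,
        1.25282840e-02,  9.33377742e-03,  1.09648363e-05]), 'tcp_pos': array([0.24060531, 0.63001032, 0.230303  ]), 'orientation': array([ 0.28473475,  1.5519683 , -0.28767713]), 'contact_force': array([-0.30301489,  0.3559397 ,  0.93667937]), 'moment': array([-0.05060336, -0.00146294, -0.00223583]), 'grip_width': 0.08509450023953094}
scene reader [([0.79, 0.131, 0.025], 0.82), ([0.33, 0.155, 0.014], 0.61), ([0.53, 0.156, 0.024], 0.57)]
scene blue_tube [([0.511, -0.326, 0.069], 0.86)]
scene red_tube [([0.585, -0.125, 0.063], 0.73), ([0.513, 0.218, 0.072], 0.46)]
scene v_left [([0.759, 0.098, 0.063], 0.89), ([0.506, 0.114, 0.068], 0.56), ([0.308, 0.129, 0.044], 0.48)]
scene plunger_top [([0.772, 0.198, 0.07], 0.76), ([0.513, 0.216, 0.073], 0.45), ([0.314, 0
[... 563 characters left out ...]
483, -0.324, 0.067], 0.87), ([0.506, 0.222, 0.075], 0.66)]
top red_tube [([0.564, -0.121, 0.067], 0.8)]
top v_left [([0.496, 0.122, 0.064], 0.8), ([0.309, 0.129, 0.044], 0.75), ([0.759, 0.098, 0.066], 0.64)]
top plunger_top [([0.508, 0.22, 0.076], 0.81), ([0.763, 0.201, 0.08], 0.68), ([0.308, 0.199, 0.049], 0.46)]
top herb_cheese [([0.725, -0.068, 0.034], 0.91)]
top yellow_cheese [([0.737, -0.246, 0.041], 0.72)]
top jar [([0.664, -0.403, 0.085], 0.93)]
top [[521.8, 0.0, 321.3], [0.0, 521.8, 234.6], [0.0, 0.0, 1.0]] [-0.01505315  0.          0.          0.          0.        ] [[0.007, -1.0, -0.008, -0.062], [0.981, 0.006, 0.191, -0.555], [-0.191, -0.009, 0.981, -0.984], [0.0, 0.0, 0.0, 1.0]]
```

View pics/top0.png

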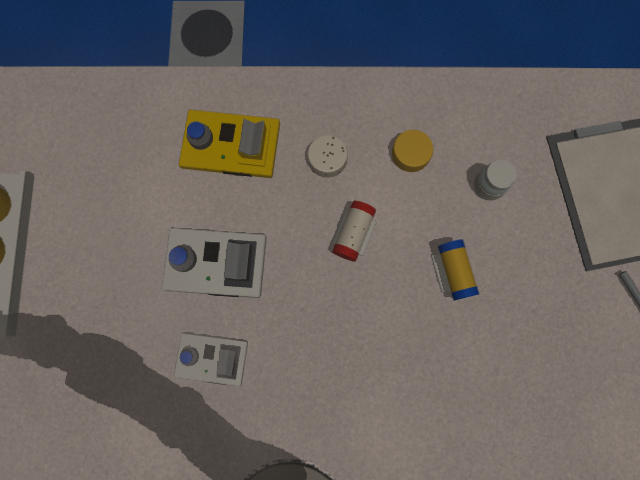

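View pics/scene0.png

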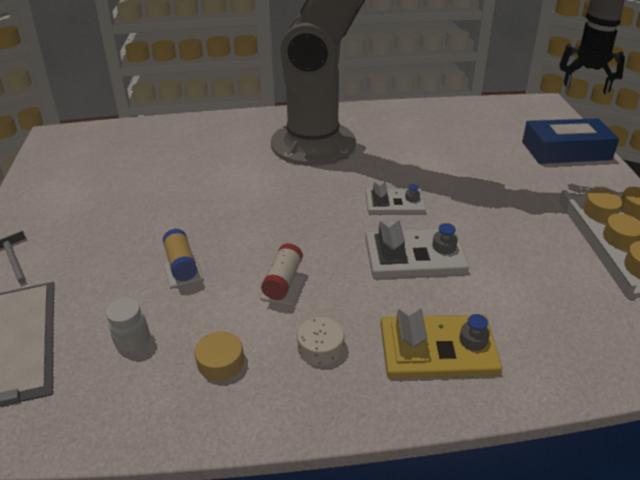

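The candidates for the reader in the top picture are yellow (230,143), large white (213,263) and small white (211,359). The large white one fits the description. The blue tube is at (458,270) and the red one at (354,231). Next I'll get positions and yaws from depth, plus a close crop.

```bash
cat > h.py <<'E'
from bench import r, viewer, nets
import cv2,numpy as np
from scipy.spatial.transform import Rotation as R
def cloud(d,k):
    v,u=np.mgrid[:480,:640]
    n=cv2.undistortPoints(np.dstack([u,v]).reshape(-1,1,2).astype(np.float32),k["mtx"],np.array(k["distortion"])).reshape(480,640,2)
    c=np.dstack([n[...,0]*d,-n[...,1]*d,-d,np.ones_like(d)])
    w=(c@np.linalg.inv(k["world_to_cam"]).T)[...,:3]; w[d==0]=np.nan
    return w
def sel(w,c,rad,z0,z1):
    m=(np.hypot(w[...,0]-c[0],w[...,1]-c[1])<rad)&(w[...,2]>z0)&(w[...,2]<z1)
    return m
def rect(P):
    (c,s,a)=cv2.minAreaRect((P[:,:2]*1000).astype(np.float32))
    b=cv2.boxPoints((c,s,a)); e=max((b[1]-b[0],b[2]-b[1]),key=np.linalg.norm)
    return np.round(c,1),np.round(s,1),"long axis deg",round(np.degrees(np.arctan2(e[1],e[0]))%180,1)
def tool():
    o=r.get_obs(); M=R.from_rotvec(o["orientation"]).as_matrix()
    return o,M
def shift(target_tcp,o,M): return np.round(M.T@(np.array(target_tcp)-o["tcp_pos"])*1000,1)
E
python3 - <<'E'
from h import *
p=np.load("top.npz"); w=cloud(p["d"],viewer.calibration("top"))
for n,c,rad,a,b in [("base",(.5,.163),.13,.012,.026),("all",(.5,.163),.13,.012,.1),("foot",(.49,.11),.06,.0255,.04),("plunger",(.507,.22),.04,.068,.09),("vblk",(.497,.11),.05,.04,.08),("blue",(.483,-.324),.09,.048,.1),("red",(.564,-.121),.09,.048,.1)]:
    m=sel(w,c,rad,a,b);P=w[m]; print(n,len(P),P.mean(0).round(4),rect(P),"zmax",P[:,2].max().round(4))
o,M=tool(); print(M.round(3))
cv2.imwrite("pics/crop1.png",cv2.resize(p["p"][215:315,150:280,::-1],None,fx=5,fy=5))
E
```

```text
base 4239 [0.5019 0.1658 0.022 ] (array([504.1, 160.7]), array([201., 132.]), 'long axis deg', np.float32(85.8)) zmax 0.026
all 6232 [0.5015 0.1574 0.0317] (array([504.1, 160.7]), array([201., 132.]), 'long axis deg', np.float32(85.8)) zmax 0.0799
foot 455 [0.4906 0.0997 0.0289] (array([493.7, 115.5]), array([103. , 109.6]), 'long axis deg', np.float32(179.6)) zmax 0.0388
plunger 263 [0.5082 0.22   0.074 ] (array([508.5, 220.3]), array([34.2, 33.3]), 'long axis deg', np.float32(1.7)) zmax 0.0799
vblk 888 [0.4999 0.1053 0.062 ] (array([501. , 106.1]), array([44.3, 70.5]), 'long axis deg', np.float32(176.1)) zmax 0.0762
blue 1465 [ 0.4862 -0.3249  0.0654] (array([ 487.8, -328.2]), array([111.1,  49.5]), 'long axis deg', np.float32(14.1)) zmax 0.0761
red 1396 [ 0.5637 -0.1235  0.0653] (array([ 565. , -123.7]), array([ 49.9, 111.5]), 'long axis deg', np.float32(158.0)) zmax 0.0755
[[ 0.     0.357  0.934]
 [ 0.     0.934 -0.357]
 [-1.     0.     0.   ]]
```

View pics/crop1.png

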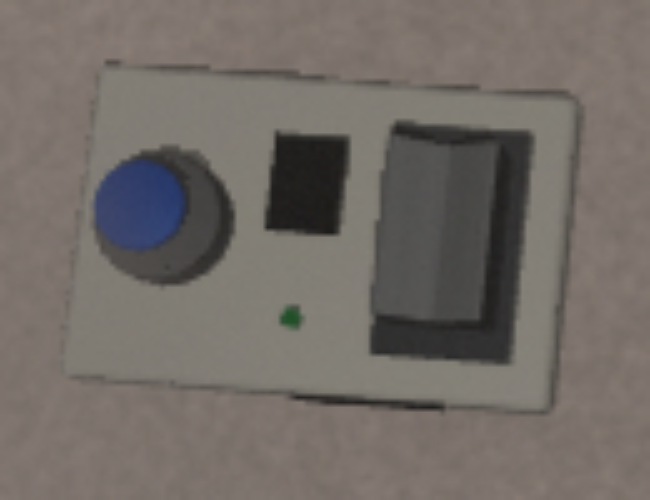

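The crop shows the large white base with its plunger at (140,205) and its V at (440,225). The measured size of 201x132 mm matches. That puts the reader origin at about (500,106) mm with y axis at 85.8°, and the plunger at (508.5,220.5). I'm moving above the plunger with the fingers shut.

```bash
python3 -m pendant '[0,0,-23.9,33,0, 0,0,-23.9,33,0, 0,0,-23.9,33,0, 0,0,-23.9,33,0, 0,0,-23.9,33,0, 0,0,-23.9,33,0, 0,0,-23.9,33,0, 0,0,-23.9,33,0, 0,0,-23.9,33,0, 0,0,-23.9,33,0, 0,0,-23.9,33,0, 0,0,-23.9,33,0, 0,40,0,0,0, 0,40,0,0,0, 0,20,0,0,0, 0,0,0,0,0, 0,0,0,0,0]'
python3 - <<'E'
from h import *
o,M=tool(); print(o["clock"],o["tcp_pos"],M.round(3).tolist(),o["joints"].round(2))
k=viewer.calibration("wrist"); p,d=viewer.grab_frame("wrist"); w=cloud(d,k)
cv2.imwrite("pics/wrist1.png",p[:,:,::-1])
m=sel(w,(.508,.22),.045,.068,.09);P=w[m]; print(len(P),P.mean(0) if len(P) else 0, rect(P) if len(P) else 0)
m=sel(w,(.5,.106),.05,.045,.08);P=w[m]; print(len(P), rect(P) if len(P) else 0)
print(shift((.5085,.2205,.08),o,M))
E
```

```text
clock: 3.02
tcp_pos: [0.5091, 0.2217, 0.1323]
orientation: [0.287, 1.551, -0.285]
contact_force: [0.6, -0.3, 0.2]
grip_width: 0.0
3.025 [0.50910975 0.22174933 0.13230532] [[0.001, 0.357, 0.934], [0.001, 0.934, -0.357], [-1.0, 0.001, 0.001]] [-0.67  0.4   0.18  1.95 -0.1   0.8   0.77]
2508 [0.50607952 0.22240657 0.07320135] (array([506.6, 222.1]), array([35.2, 34.3]), 'long axis deg', np.float32(70.8))
8216 (array([500.2, 107. ]), array([44.3, 71.1]), 'long axis deg', np.float32(176.2))
[52.3 -1.4 -0.2]
```

View pics/wrist1.png

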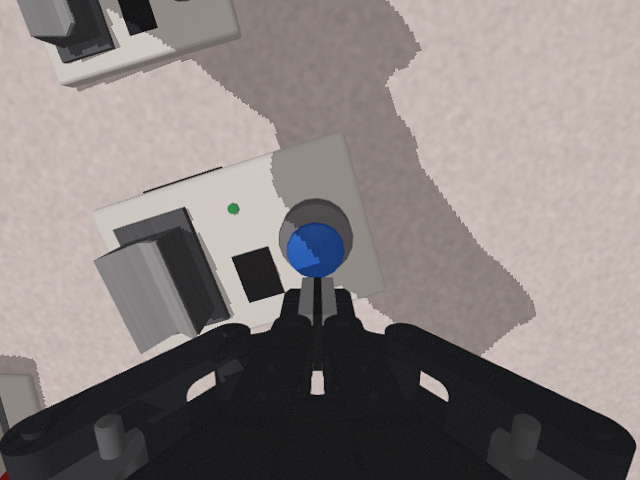

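The wrist view shows the blue head at (315,250) just ahead of the shut fingertips, and it agrees with the top view to within 2 mm. Going down in small steps.

```bash
python3 -m pendant '[0,20,-1,-1,0, 0,20,0,0,0, 0,12,0,0,0, 0,5,0,0,0, 0,5,0,0,0, 0,4,0,0,0, 0,2,0,0,0, 0,0,0,0,0]'
```

```text
clock: 4.08
tcp_pos: [0.5073, 0.221, 0.0639]
orientation: [0.287, 1.552, -0.286]
contact_force: [-2.4, -0.5, 6.4]
grip_width: 0.0001
```

```bash
python3 -m pendant '[0,1.5,0,0,0, 0,1,0,0,0, 0,0,0,0,0, 0,0,0,0,0, 0,0,0,0,0, 0,0,0,0,0, 0,0,0,0,0]'
```

```text
clock: 4.95
tcp_pos: [0.5074, 0.2211, 0.0631]
orientation: [0.287, 1.552, -0.286]
contact_force: [-8.3, -3.5, 23.9]
grip_width: 0.0003
```

It's at the stop with 24 N. Raise, then travel to above the blue tube, turn the jaws and open.

```bash
python3 -m pendant '[0,-20,0,0,0, 0,-50,0,0,0, 0,-60,0,0,0]' && python3 -m pendant '[85,0,-43.3,14.8,0, 85,0,-43.3,14.8,0, 85,0,-43.3,14.8,0, 85,0,-43.3,14.8,0, 85,0,-43.3,14.8,0, 85,0,-43.3,14.8,0, 85,0,-43.3,14.8,0, 85,0,-43.3,14.8,0, 85,0,-43.3,14.8,0, 85,0,-43.3,14.8,0, 85,0,-43.3,14.8,0, 85,0,-43.3,14.8,0, 85,0,0,0,-0.153, 85,0,0,0,-0.153, 85,0,0,0,-0.153, 85,0,0,0,-0.152, 85,0,0,0,0, 85,0,0,0,0]' 60
python3 - <<'E'
from h import *
o,M=tool(); print(o["clock"],o["tcp_pos"],M.round(3).tolist(),o["joints"].round(2),o["contact_force"])
k=viewer.calibration("wrist"); p,d=viewer.grab_frame("wrist"); w=cloud(d,k)
cv2.imwrite("pics/wrist2.png",p[:,:,::-1])
m=sel(w,(.488,-.328),.09,.048,.085);P=w[m]; print(len(P), rect(P) if len(P) else 0, np.nanmax(P[:,2]))
print("jaw deg",np.degrees(np.arctan2(M[1,1],M[0,1])))
k=viewer.calibration("top");p,d=viewer.grab_frame("top"); w=cloud(d,k)
m=sel(w,(.508,.22),.04,.068,.09);P=w[m]; print("plunger",len(P),np.median(P[:,2]) if len(P) else 0)
E
```

```text
clock: 5.32
tcp_pos: [0.5068, 0.2206, 0.1917]
orientation: [0.286, 1.552, -0.287]
contact_force: [0.7, 0.6, -0.1]
grip_width: -0.0002
clock: 7.58
tcp_pos: [0.4878, -0.3281, 0.1909]
orientation: [-0.191, 1.562, 0.191]
contact_force: [-0.6, -0.2, -0.3]
grip_width: 0.0851
7.575 [ 0.48777043 -0.32810858  0.19088882] [[0.0, -0.241, 0.971], [-0.0, 0.971, 0.241], [-1.0, -0.0, 0.0]] [ 0.26  0.38  0.29  1.83 -0.13  0.95  2.42] [-0.6290803  -0.16754353 -0.30550514]
8005 (array([ 487.4, -327.6]), array([111.9,  49.4]), 'long axis deg', np.float32(14.2)) 0.07171691222864057
jaw deg 103.93084557015527
plunger 261 0.07420423135840204
```

View pics/wrist2.png

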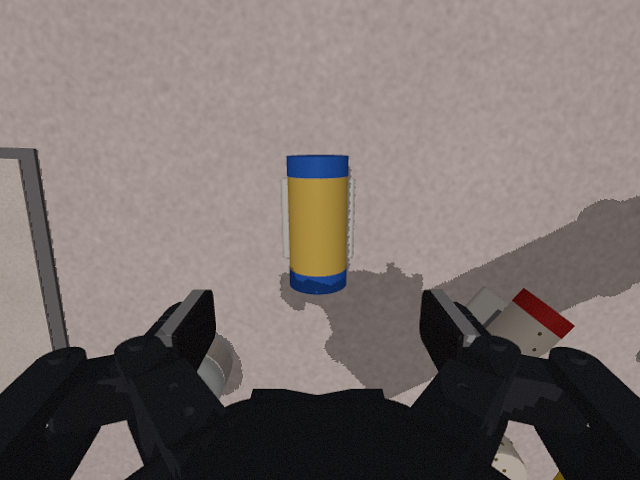

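The blue-capped tube is centred between the jaws at (318,225), with the jaws square to it. The wrist depth agrees within 1 mm. Descend and grip.

```bash
python3 -m pendant '[85,45,0,0,0, 85,45,0,0,0, 85,40,0,0,0, 85,25,0,0,0, 85,14,0,0,0, 85,0,0,0,0]' && python3 -m pendant '[45,0,0,0,0, 45,0,0,0,0, 45,0,0,0,0, 45,0,0,0,0, 45,0,0,0,0, 45,0,0,0,0, 45,0,0,0,0, 45,0,0,0,0]' 70
```

```text
clock: 8.43
tcp_pos: [0.4874, -0.3277, 0.0213]
orientation: [-0.192, 1.563, 0.193]
contact_force: [-0.0, -0.3, 0.7]
grip_width: 0.0852
clock: 9.43
tcp_pos: [0.4883, -0.328, 0.0234]
orientation: [-0.193, 1.561, 0.193]
contact_force: [-1.3, 2.1, 7.2]
grip_width: 0.0486
```

```bash
python3 -m pendant '[45,-10,0,0,0, 45,-30,0,0,0, 45,-45,0,0,0, 45,-45,0,0,0, 45,-45,0,0,0, 45,0,0,0,0]' && python3 -m pendant '[45,0,38,10.6,0, 45,0,38,10.6,0, 45,0,38,10.6,0, 45,0,38,10.6,0, 45,0,38,10.6,0, 45,0,38,10.6,0, 45,0,38,10.6,0, 45,0,38,10.6,0, 45,0,38,10.6,0, 45,0,38,10.6,0, 45,0,38,10.6,0, 45,0,0,0,0.158, 45,0,0,0,0.158, 45,0,0,0,0, 45,0,0,0,0, 45,0,0,0,0]'
python3 - <<'E'
from h import *
o,M=tool(); print(o["clock"],o["tcp_pos"],M.round(3).tolist(),o["contact_force"],o["grip_width"])
print("jaw deg",np.degrees(np.arctan2(M[1,1],M[0,1])))
for c in ("wrist","top","scene"):
    k=viewer.calibration(c); p,d=viewer.grab_frame(c); w=cloud(d,k); cv2.imwrite(f"pics/{c}3.png",p[:,:,::-1])
    hsv=cv2.cvtColor(p,cv2.COLOR_RGB2HSV)
    for n,lo,hi in (("gold",12,32),("blue",100,130)):
        m=sel(w,o["tcp_pos"],.08,.15,.26)&(hsv[...,0]>lo)&(hsv[...,0]<hi)&(hsv[...,1]>110)
        P=w[m]; print(c,n,len(P), (P.mean(0).round(4),rect(P),P[:,2].max(),P[:,2].min()) if len(P)>20 else 0)
    m=sel(w,(.5,.106),.05,.045,.08);P=w[m]; print("V",len(P), rect(P) if len(P) else 0)
E
```

```text
clock: 10.18
tcp_pos: [0.4896, -0.3295, 0.2013]
orientation: [-0.196, 1.555, 0.189]
contact_force: [0.5, -0.8, -2.4]
grip_width: 0.0481
clock: 12.18
tcp_pos: [0.4987, 0.1056, 0.1966]
orientation: [0.054, 1.57, -0.054]
contact_force: [1.0, 0.1, -2.1]
grip_width: 0.0485
12.175 [0.4987303  0.1056378  0.19660648] [[-0.0, 0.068, 0.998], [-0.0, 0.998, -0.068], [-1.0, -0.0, -0.0]] [ 0.9982669   0.14931334 -2.07098252] 0.048477065170433584
jaw deg 86.0743167056391
wrist gold 20771 (array([0.4847, 0.1069, 0.2385]), (array([492.4, 114.1]), array([66.4, 67.3]), 'long axis deg', np.float32(176.8)), np.float64(0.25361174249687074), np.float64(0.21693092004256234))
wrist blue 9260 (array([0.4491, 0.1093, 0.2367]), (array([476.4, 108.5]), array([109.9,  68.8]), 'long axis deg', np.float32(86.6)), np.float64(0.25769099970492465), np.float64(0.19653380406114582))
V 0 0
top gold 396 (array([0.4796, 0.0937, 0.2364]), (array([498.2,  96.8]), array([33.6, 77.9]), 'long axis deg', np.float32(175.7)), np.float64(0.24619292485324396), np.float64(0.21441908764461037))
top blue 361 (array([0.4819, 0.0936, 0.2351]), (array([496.7,  91.1]), array([ 34.1, 113.6]), 'long axis deg', np.float32(169.0)), np.float64(0.2466815060639591), np.float64(0.19534697683294222))
V 336 (array([490.4,  97.8]), array([26.9, 50.7]), 'long axis deg', np.float32(174.8))
scene gold 414 (array([0.5035, 0.101 , 0.2392]), (array([497.8, 101.5]), array([75.8, 47.1]), 'long axis deg', np.float32(0.7)), np.float64(0.25659706454056797), np.float64(0.21511536383306062))
scene blue 551 (array([0.5516, 0.1003, 0.2224]), (array([547.2, 101.7]), array([50. , 19.9]), 'long axis deg', np.float32(82.5)), np.float64(0.24537749565558864), np.float64(0.19413886854497242))
V 653 (array([500.4, 105.5]), array([44.1, 79. ]), 'long axis deg', np.float32(176.8))
```

View pics/wrist3.png

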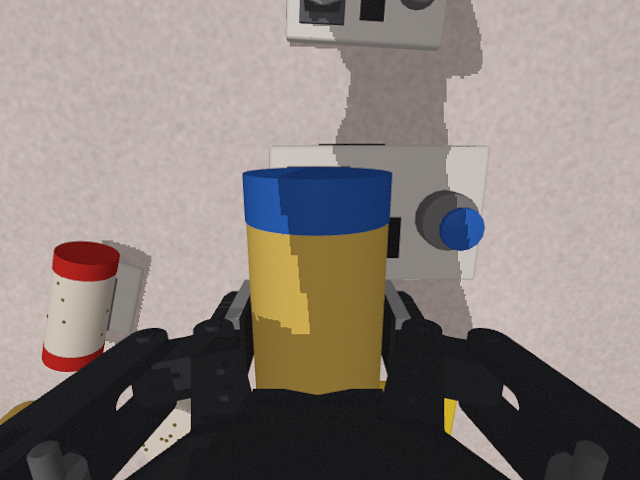

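The tube is held between the pads with its near cap at (318,200), and the plunger is up. Next I'll fit the cylinder in the hand to get its tilt, centre and ends.

```bash
cat > fit.py <<'E'
from h import *
from scipy.optimize import least_squares
def fit(cams,c0,zlo,zhi):
    a=np.radians(-4.1); ex=np.array([np.cos(a),np.sin(a),0]); ey=np.array([-ex[1],ex[0],0]); O=np.array([.5002,.1062,0])
    for c in cams:
        k=viewer.calibration(c); p,d=viewer.grab_frame(c); w=cloud(d,k); hsv=cv2.cvtColor(p,cv2.COLOR_RGB2HSV); h=hsv[...,0]
        m=sel(w,c0,.08,zlo,zhi)&(((h>12)&(h<32))|((h>100)&(h<130)))&(hsv[...,1]>110)
        m=cv2.erode(m.astype(np.uint8),np.ones((3,3)))>0
        P=w[m]-O; Q=np.c_[P@ex,P@ey,P[:,2]]
        f=lambda q:(np.hypot(Q[:,1]-q[0]-q[1]*Q[:,0],Q[:,2]-q[2]-q[3]*Q[:,0])-.025)
        s=least_squares(f,[0,0,c0[2]+.02,0],loss="soft_l1",f_scale=.002)
        q=s.x; ok=abs(f(q))<.004
        print(c,len(Q),ok.sum(),"y0 %.1f mm yaw %.3f z0 %.1f pitch %.3f"%(q[0]*1e3,q[1],q[2]*1e3,q[3]),"x range",np.percentile(Q[ok,0],[.3,99.7]).round(4))
E
python3 - <<'E'
from fit import *
o,M=tool(); print((o["tcp_pos"]*1e3).round(1)); fit(("wrist","top","scene"),o["tcp_pos"],.15,.26)
E
```

```text
[498.9 105.7 196.8]
wrist 28035 27150 y0 -0.2 mm yaw 0.003 z0 217.5 pitch -0.005 x range [-0.0579  0.0169]
top 508 492 y0 -0.8 mm yaw -0.005 z0 218.5 pitch -0.003 x range [-0.0567  0.0523]
scene 710 425 y0 -1.2 mm yaw 0.168 z0 218.4 pitch 0.067 x range [-0.0317  0.0558]
```

The tube is level and yaw-aligned, and within 2 mm of the seat in x and y. Lower to about 8 mm above contact.

```bash
python3 -m pendant '[45,30,0.5,2,0, 45,35,0,0,0, 45,30,0,0,0, 45,15,0,0,0, 45,12,0,0,0, 45,0,0,0,0, 45,0,0,0,0]'
python3 - <<'E'
from fit import *
o,M=tool(); print((o["tcp_pos"]*1e3).round(1),o["contact_force"]); fit(("wrist","top"),o["tcp_pos"],.055,.15)
E
```

```text
clock: 13.35
tcp_pos: [0.5016, 0.1064, 0.0756]
orientation: [0.055, 1.569, -0.054]
contact_force: [-0.1, 1.1, -1.9]
grip_width: 0.0479
[501.6 106.4  75.6] [-0.10352768  1.06226509 -1.86678206]
wrist 27976 27152 y0 0.6 mm yaw 0.002 z0 96.3 pitch -0.003 x range [-0.0553  0.0197]
top 391 379 y0 0.3 mm yaw 0.012 z0 97.9 pitch 0.011 x range [-0.0538  0.054 ]
```

```bash
python3 -m pendant '[45,4,-0.3,0,0, 45,2,0,0,0, 45,2,0,0,0, 45,1,0,0,0, 45,0,0,0,0, 45,0,0,0,0]'
```

```text
clock: 14.2
tcp_pos: [0.5011, 0.1065, 0.0659]
orientation: [0.055, 1.57, -0.054]
contact_force: [0.1, 2.2, 0.1]
grip_width: 0.0482
```

```bash
python3 -m pendant '[45,0.6,0,0,0, 45,0,0,0,0, 45,0,0,0,0]'; python3 -m pendant '[45,0.6,0,0,0, 45,0,0,0,0, 45,0,0,0,0]'
```

```text
clock: 14.58
tcp_pos: [0.5012, 0.1065, 0.0659]
orientation: [0.055, 1.57, -0.054]
contact_force: [-2.0, 2.0, 6.6]
grip_width: 0.0484
clock: 14.95
tcp_pos: [0.5012, 0.1065, 0.0658]
orientation: [0.055, 1.57, -0.054]
contact_force: [-4.9, 1.4, 13.2]
grip_width: 0.048
```

```bash
python3 -m pendant '[45,-0.3,0,0,0, 45,0,0,0,0, 45,0,0,0,0, 45,0,0,0,0, 45,0,0,0,0, 45,0,0,0,0]'
python3 - <<'E'
from fit import *
o,M=tool(); print((o["tcp_pos"]*1e3).round(1),o["contact_force"],o["moment"]); fit(("wrist","top"),o["tcp_pos"],.055,.15)
k=viewer.calibration("scene"); p,d=viewer.grab_frame("scene"); cv2.imwrite("pics/scene4.png",cv2.resize(p[150:390,250:540,::-1],None,fx=2.5,fy=2.5))
k=viewer.calibration("top"); p,d=viewer.grab_frame("top"); w=cloud(d,k); P=w[sel(w,(.508,.22),.04,.068,.09)]; print("plunger",len(P),np.median(P[:,2]))
E
```

```text
clock: 15.7
tcp_pos: [0.5012, 0.1065, 0.0658]
orientation: [0.055, 1.569, -0.054]
contact_force: [-2.4, 2.4, 9.3]
grip_width: 0.0483
[501.2 106.5  65.8] [-2.40208945  2.39592827  9.27395264] [0.35980727 0.6497403  0.03304094]
wrist 27918 27101 y0 0.7 mm yaw 0.004 z0 86.6 pitch -0.004 x range [-0.0557  0.019 ]
top 346 335 y0 0.1 mm yaw 0.008 z0 88.0 pitch 0.012 x range [-0.0545  0.0537]
plunger 0 nan
  return _methods._mean(a, axis=axis, dtype=dtype,
  ret = ret.dtype.type(ret / rcount)
```

View pics/scene4.png

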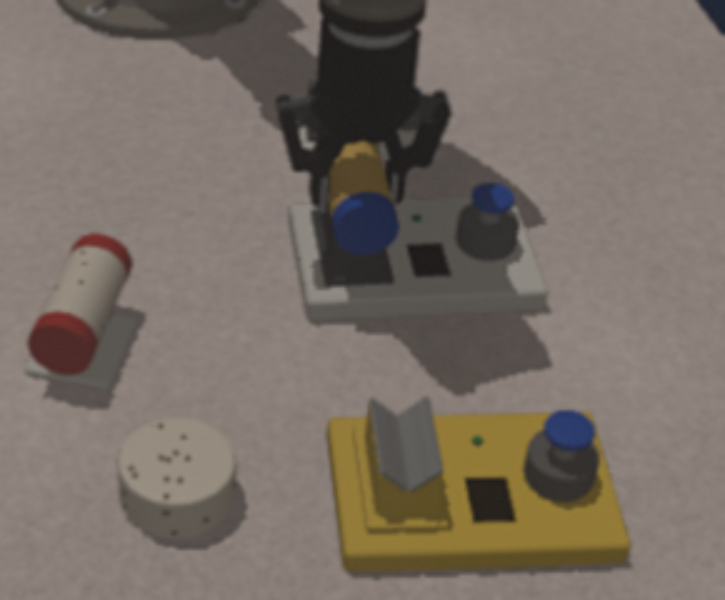

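The tube is seated in the V with its far cap at (365,222) in the crop. The plunger, at (492,200), is up, and the bystanders are in place. The sideways force of 2.4 N is small against about 11 N down (push plus tube weight), so both faces carry load.

```bash
python3 -c "
from bench import r
print(r.get_obs()['contact_force']); print(r.hand_in())"
```

```text
[-2.85299015  1.93280494 10.92645949]
the job is handed in; nothing more can be done
None
```

I pressed the large white reader's plunger to its stop, held it there for more than half a second and let it come back up. Then I seated the blue-capped tube in the V-block and handed in at about 16 s with the robot still pressing it; the hand-in gives no verdict.

- **Plunger:** It reached its stop at about 24 N. Right after release, the top camera's depth put its head at 74 mm, near its up height. In the last scene picture it looks up. The last top-camera check could not measure it because the arm hid it.
- **Tube position:** Lengthwise it is within about 1 mm of the middle, from the top camera. It is 0.1 to 0.7 mm off sideways and less than 0.01 rad off in direction. The wrist and top cameras disagreed slightly on its centre height (86.6 and 88.0 mm, against 87.4 mm nominal), but both are within tolerance.
- **Push:** The last reading was 10.9 N vertical. The sideways force was about 2 N, so I judge both faces are loaded at roughly 6 to 10 N each. That is worked out from the wrist force, not measured at the faces.
- **Bystanders:** The red tube and herb cheese look undisturbed in the last picture. The yellow cheese and jar were outside that crop, so I did not check them again; the arm only passed well above or clear of them.

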